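Stack a junction box in its assembly nest

TASK

Build up the junction box in the assembly nest: first put the housing squarely into the nest's pocket, then lay the spacer frame on it, and last the cover plate, with the housing's two pins coming through the holes of both. Keep each part the same way up as it lies, set it fully home before fetching the next, lower it gently rather than dropping it, and leave the screwdriver and the jar alone.

Things in the scene. Friction and masses are not known exactly. Their poses are not given: they have to be found in the camera images.
- nest: fixed assembly nest: steel base plate 200 (x) x 130 x 10 mm; origin under its centre, z up. Four aluminium corner guides form a pocket, 116 (x) x 62 (y) mm inside, 3 mm play each side; walls upright to 76 mm above the bench, then sloped outward 5 mm as lead-ins up to 84 mm. Middle 76 mm of both long sides (+y, -y) open down to the base plate, for fingers. Same after a half turn about z.
- nest_floor (a point): centre of the pocket floor, a raised pad (112 x 44 mm) 20 mm above the bench, over the nest's origin, with the nest's axes. The housing's underside rests here; the spacer's underside then lies 30 mm and the cover's 46 mm above it.
- housing: grey plastic junction box housing, open on top, white terminal strip inside, 110 (x) x 56 (y) mm, same after a half turn about z, 30 mm high, with two upright 8 mm steel pins with tapered tips at x = +40 and -40 mm, y = 0, reaching 66 mm above its underside. Origin at the centre of its underside, z up; starts upright on the bench. 0.15 to 0.31 kg.
- spacer: white plastic spacer frame, 16 mm thick, 110 (x) x 56 (y) mm, same after a half turn about z, with a 46 x 34 mm window in the middle and 18 mm square pin holes at x = +40 and -40 mm, y = 0. Origin at the centre of its underside, z up; starts flat on the bench. 0.05 to 0.1 kg.
- cover: aluminium cover plate, 14 mm thick, 110 (x) x 56 (y) mm, same after a half turn about z, solid in the middle, with 18 mm square pin holes at x = +40 and -40 mm, y = 0. Origin at the centre of its underside, z up; starts flat on the bench. 0.14 to 0.28 kg.
- screwdriver: bystander: a screwdriver about 200 mm long lying on the bench, long along its x. Origin under its middle.
- jar: bystander: a closed whitish jar with a white lid, 70 mm diameter, 90 mm high, standing on the bench. Origin at the centre of its underside.
Mind the look-alikes: they are no part of the job. What is shaped like the cover but turquoise or yellow is not meant. Leave any red look-alike of the spacer alone.

How it is judged:
By the outcome, as a careful person would: the job done as asked, in the order asked, and still so for the second after the job is handed in, with the robot touching nothing.
It also fails if it takes over 72 s, if anything falls off the work surface, if the arm or the gripper's body presses on something with over 40 N, if the wrist force passes 120 N, or if a joint passes its speed limit or range.

ROBOT

A 7-joint arm with a two-finger parallel gripper is mounted at the origin on the work surface. World frame = base frame: x ahead of the robot, y to its left, z up, the work surface at z = 0. Lengths are in m, angles in rad, forces in N, time in s.
With the tool pointing down it reaches from about 0.425 to 0.925 m from the base axis. Payload 6.8 kg.
Tool frame: the origin (TCP) lies between the finger pads; the fingertips stand 14 mm ahead of it and the grasp point (between the pads) lies 5 mm behind it; z points along the fingers, y is the line along which they close (so a half turn about z gives the same grasp; the last joint's range is limited). The gripper opens to 85 mm and grips with 20 to 120 N. Pads are 22 mm wide; open, the fingers measure 114 mm over their backs; the gripper's body (76 mm by 85 mm) begins 54 mm behind the grasp point. The pads swing forward as they close: fully open they stand 13 mm farther back than shut.
Start: joints at [-1.228, 0.477, 0.022, 1.555, -0.011, 1.109, -0.083], TCP at [0.294, 0.608, 0.245] pointing down, gripper open.
Joint ranges: [-2.96, 2.96], [-0.34, 2.1], [-1.41, 1.46], [0.24, 2.44], [-1.37, 4.51], [0.17, 1.92], [-2.96, 2.96]. Speed limits (rad/s): [2.39, 2.39, 3.14, 3.14, 3.14, 3.14, 3.14].

INTERFACE

Orientations are given as a rotation vector (axis times angle).
In Python, from bench import r, eyes, ticket gives the robot as it stands. The module is installed in compiled form; this text tells all that it offers.
- The arm moves only by the tool arm_command, never from a script. Its argument "plan" is text: rows parted by semicolons, each of 4 numbers parted by spaces: the shift along the tool's x, y, z in m, then the turn about the tool's z in degrees. In form: tx ty tz yaw; .... A call has 1 to 20 rows; each row shifts and turns the commanded pose from where the row before left it, along the tool's axes as they then stand; what a row does not reach is not made up. A row lasts 1/8 s, in which the tool goes at most 62.5 mm and 10.7 degrees, less where a joint would pass 70% of its speed; a pose out of reach is approached as far as the arm can. A call is refused whole if a number of a shift passes 0.0625 or a number of a turn 10.7, either way. A call with a gripper value outside its range is refused whole. "hand" is the closure, from -1 (fully open) to 1 (shut), set as the call begins (left out, the last holds). The fingers move at their own pace and stop on an object; "grip_force" is the grip in N (left out, the last holds). Time passes only in rows, so rows that do not move let the fingers close. It gives the time, the measured TCP pose, the force, the opening and the grip force at its end, in the units of the state.
- r.get_obs(): the state, without advancing time (a new reading comes with each control period).
- eyes.grab_frame(name): name is "side" or "top"; returns (picture, depth): 420x560x3 uint8, red, green, blue; 420x560 float32, m along the optical axis (not along the pixel's ray), 0 where there is no reading.
- eyes.calibration(name): a dict with "fov_y" (degrees; the focal length in pixels is half the picture's height over the tangent of half this angle, whatever the lens; pixels are square), "cx", "cy" (the principal point, pixels), "origin" and "attitude" of the camera in the world. Camera axes: x right, y up, looking along -z (the intrinsics and any distortion apply to the point x, -y, -z); pixel columns grow to the right and rows downward; lengths in m; the calibration is good to about 2 mm. A picture is of the moment at which its call begins. calibration takes no time and is no camera call.
- ticket.hand_in(): hands the job in; it is judged then, once.
The state is a dict: "clock": time; "joints": joint angles; "qvel": joint speeds; "tau": joint torques, N m; "tcp_pos": TCP position; "orientation": TCP orientation; "contact_force": force on the tool from outside, world axes, zero at the start; "moment": the same for the moment, N m; "grip_width": finger opening in m; "gripper_force": force on a finger pad.
Only numpy, scipy, OpenCV 4.12 (cv2) and the standard library are available. Lean on these libraries where they do the work, as an engineer would, in place of code of your own. Each camera call takes 0.05 s, during which the arm holds its last target. There are 200 camera calls.

## Working session

There is one attempt and no reset: what is moved stays moved. The work goes in short steps, Python scripts to look and compute and a tool call to move; the robot and the scene stay as the last step left them, time stands still between calls to the robot, and variables do not carry over. Pictures are saved under pics/ and viewed, at most 10 in all, crops included, and the job is handed in when it is done.

Besides the shell and the picture viewer there is one more tool, called after ">>>" as a command line: name --argument value ..., lists and objects as JSON in quotes. arm_command: Moves the arm, as the interface text tells. Its arguments: {"type":"object","properties":{"plan":{"type":"string"},"hand":{"type":"number"},"grip_force":{"type":"number"}},"required":["plan"]}

```bash
mkdir -p pics; python3 - <<'E'
from bench import r,eyes
import cv2,numpy as np
o=r.get_obs();print({k:np.round(v,4) for k,v in o.items()})
for n in("top","side"):
    p,d=eyes.grab_frame(n);cv2.imwrite(f"pics/{n}0.png",p[:,:,::-1]);np.save(n+"d.npy",d);print(n,eyes.calibration(n),d.min(),d.max())
E
```

```text
{'clock': np.float64(0.0), 'joints': array([-1.2281,  0.4778,  0.0223,  1.5564, -0.0115,  1.1093, -0.0831]), 'qvel': array([ 0.0002,  0.0013, -0.0001, -0.0004, -0.0006,  0.0002, -0.0016]), 'tau': array([-5.00000e-04, -5.96453e+01,  1.60760e+00, -2.81191e+01,
        1.24000e-02,  9.20000e-03,  0.00000e+00]), 'tcp_pos': array([0.2938, 0.6071, 0.2443]), 'orientation': array([-7.0200e-01, -3.0618e+00,  2.8000e-03]), 'contact_force': array([-0.4721,  0.0867,  0.711 ]), 'moment': array([ 0.0154,  0.0268, -0.0215]), 'gripper_force': np.float64(0.0), 'grip_width': np.float64(0.0852)}
top {'fov_y': 48.84573684322592, 'cx': 282.5627114472288, 'cy': 215.01496499613688, 'origin': array([ 0.27668614, -0.06419401,  1.27299587]), 'attitude': array([ 0.1642683 , -0.14148429, -1.54404295])} 0.0 2.3085735
side {'fov_y': 52.599359903572974, 'cx': 276.66805131451457, 'cy': 204.8744586767561, 'origin': array([ 0.32070697, -0.65196329,  0.78211575]), 'attitude': array([ 0.72662005, -0.1369567 , -0.34795426])} 0.0 2.9862366
```

View pics/top0.png

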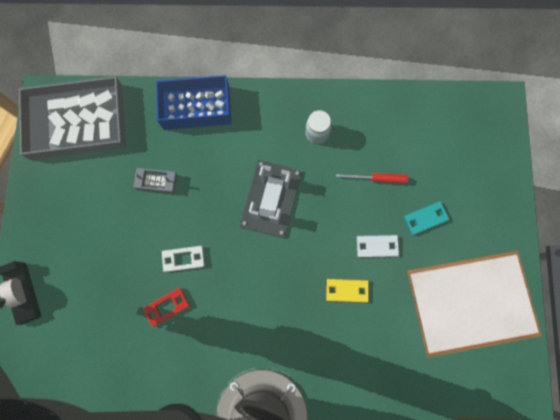

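View pics/side0.png

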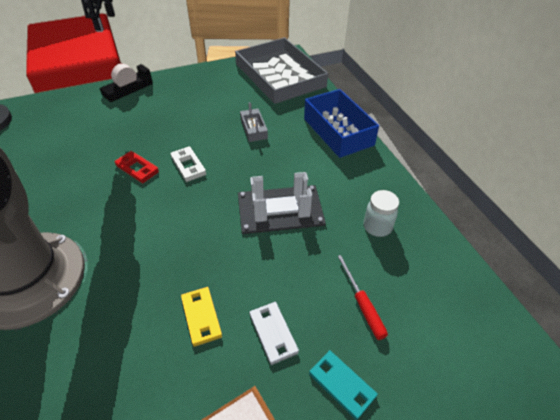

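The top view shows the housing at (155,180), white spacer (183,259), nest (272,197) and aluminium cover (378,246). The look-alikes are red at (167,307), yellow (347,291) and turquoise (427,218). The side view shows the housing at (254,124), spacer (188,163), nest (282,210) and cover (274,332).

```bash
cat > h.py <<'E'
import cv2,numpy as np
from scipy.spatial.transform import Rotation as R
from bench import r,eyes
def world(n,d):
    c=eyes.calibration(n);H,W=d.shape;f=H/2/np.tan(np.radians(c["fov_y"])/2)
    u,v=np.meshgrid(np.arange(W),np.arange(H))
    P=np.stack([(u-c["cx"])/f*d,-(v-c["cy"])/f*d,-d],-1)
    P=P@R.from_rotvec(c["attitude"]).as_matrix().T+c["origin"];P[d==0]=np.nan
    return P
def rays(n,px,z):
    c=eyes.calibration(n);f=210/np.tan(np.radians(c["fov_y"])/2)
    px=np.asarray(px,float);D=np.stack([(px[:,0]-c["cx"])/f,-(px[:,1]-c["cy"])/f,-np.ones(len(px))],-1)@R.from_rotvec(c["attitude"]).as_matrix().T
    return (c["origin"]+D*((z-c["origin"][2])/D[:,2])[:,None])[:,:2]
def blob(n,d,seed,zlo,zhi,ztop,rad=45):
    P=world(n,d);m=((P[...,2]>zlo)&(P[...,2]<zhi)).astype(np.uint8)
    w=np.zeros_like(m);cv2.circle(w,seed,rad,1,-1);m&=w
    k,l,s,_=cv2.connectedComponentsWithStats(m)
    i=1+np.argmax(s[1:,4]);v,u=np.where(l==i)
    xy=rays(n,np.c_[u,v],ztop)
    (cx,cy),(a,b),t=cv2.minAreaRect((xy*1000).astype(np.float32))
    if a<b:a,b,t=b,a,t+90
    cc=xy.mean(0)
    print(n,"rect",np.round([cx,cy,a,b,(t+90)%180-90],1),"centroid",np.round(cc*1000,1),"zmed",np.round(np.nanmedian(P[v,u,2])*1000,1),"n",len(u))
    return l==i
E
python3 - <<'E'
from h import *
S=dict(housing=((155,180),(254,126),.020,.040,.030),spacer=((183,259),(188,163),.009,.025,.016),cover=((378,246),(274,332),.007,.023,.014),nest=((272,197),(282,210),.005,.1,.010))
for k,(a,b,lo,hi,zt) in S.items():
    print(k);
    for n,s in(("top",a),("side",b)):
        blob(n,np.load(n+"d.npy"),s,lo,hi,zt,rad=50 if k=="nest" else 38)
for n,s in(("top",(230,300)),("side",(200,230))):
    print(world(n,np.load(n+"d.npy"))[s[1]-3:s[1]+3,s[0]-3:s[0]+3,2].round(4)[0])
E
```

```text
housing
top rect [614.2 317.2 112.8  58.9  85.2] centroid [614.5 316.1] zmed 29.0 n 440
side rect [618.5 312.3 124.9  58.5  84.8] centroid [618.2 310.3] zmed 29.3 n 364
spacer
top rect [398.  227.4 111.3  56.8 -81.3] centroid [397.9 228.3] zmed 15.8 n 559
side rect [402.1 224.3 119.3  58.  -81.2] centroid [402.5 222.8] zmed 16.2 n 491
cover
top rect [ 444.5 -302.6  113.    55.   -88.8] centroid [ 444.1 -303.6] zmed 14.4 n 755
side rect [ 447.7 -304.9  113.1   56.9  -87.9] centroid [ 447.5 -307. ] zmed 14.4 n 1503
nest
top rect [572.9  -8.6 200.1 135.  -13. ] centroid [571.5  -8. ] zmed 11.8 n 3152
side rect [582.7  13.7 199.6 185.  -13.4] centroid [578.8  -4.3] zmed 12.4 n 3686
[0.0039 0.0016 0.0004 0.0039 0.0027 0.0061]
[ 0.0004  0.0009 -0.0005  0.0015  0.0002  0.0007]
```

```bash
python3 - <<'E'
from h import *
for n,s in(("top",(272,190)),("side",(282,205))):
    d=np.load(n+"d.npy");P=world(n,d);w=np.zeros(d.shape,np.uint8);cv2.circle(w,s,50,1,-1)
    z=P[...,2]
    for lo,hi,zt in((.074,.094,.082),(.017,.024,.02),(.007,.0135,.01)):
        m=(w>0)&(z>lo)&(z<hi);v,u=np.where(m);xy=rays(n,np.c_[u,v],zt)*1000
        c,s_,t=cv2.minAreaRect(xy.astype(np.float32));print(n,zt,len(u),np.round(c,1),np.round(s_,1),round(t,1),"cent",xy.mean(0).round(1))
        if zt>.05:
            k,l,st,ce=cv2.connectedComponentsWithStats(m.astype(np.uint8))
            for i in range(1,k):
                if st[i,4]>4: print("  ",rays(n,[ce[i]],zt)[0].round(4)*1000,st[i,4])
p=cv2.imread("pics/top0.png")[145:250,220:320];cv2.imwrite("pics/nest.png",cv2.resize(p,None,fx=5,fy=5,interpolation=cv2.INTER_CUBIC))
E
```

```text
top 0.082 238 [573.3  -8. ] [ 80.2 134.8] 76.8 cent [574.6  -6.9]
   [634.2   8.7] 64
   [620.7 -50.4] 57
   [526.1  34.8] 61
   [512.2 -25.8] 56
top 0.02 526 [572.   -4.4] [115.2 179.9] 78.1 cent [575.1  -8. ]
top 0.01 1719 [570.7   0.6] [166.3 221.7] 69.3 cent [566.2  -8.8]
side 0.082 320 [577.  -11.7] [ 87.6 134.5] 76.6 cent [577.9 -10.9]
   [637.    6.6] 82
   [531.4  31.9] 82
   [622.9 -55.1] 81
   [515.4 -29.4] 75
side 0.02 560 [576.1 -12.6] [109.8 176.4] 75.8 cent [581.7 -11.2]
side 0.01 1923 [577.  -10.5] [133.7 199.5] 76.6 cent [567.8 -20.5]
```

View pics/nest.png

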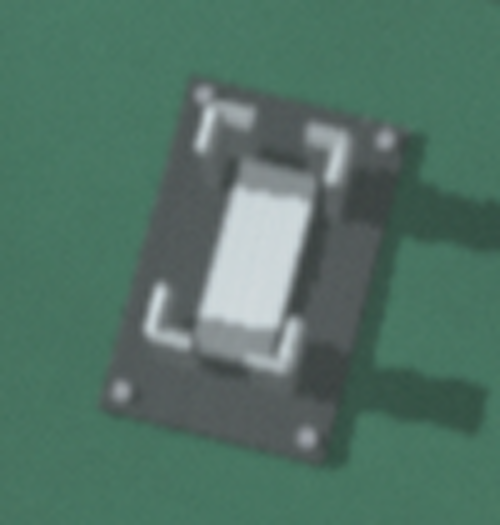

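```bash
cat >> h.py <<'E'
def go(x,y,ang=None,rows=None):
    o=r.get_obs();M=R.from_rotvec(o["orientation"]).as_matrix();p=o["tcp_pos"]
    a=np.degrees(np.arctan2(M[1,1],M[0,1]))
    print("t",round(float(o["clock"]),2),"tcp",np.round(p*1000,1),"toolY",round(a,2),"tilt",np.round(M[:2,2],4),"F",o["contact_force"].round(1),"w",round(float(o["grip_width"]),4),"gf",o["gripper_force"].round(1))
    if ang is not None:print("yaw",round(-((ang-a+90)%180-90),2))
    D=M.T@np.array([x-p[0],y-p[1],0]);n=int(np.ceil(np.hypot(*D[:2])/.036));print("total",D.round(4),"rows",n,"each",(D/max(n,1)).round(4))
E
python3 -c "
from h import *
go(.616,.315,-5)"
```

```text
Traceback (most recent call last):
  File "h.py", line 28, in go
    print("t",round(float(o["clock"]),2),"tcp",np.round(p*1000,1),"toolY",round(a,2),"tilt",np.round(M[:2,2],4),"F",o["contact_force"].round(1),"w",round(float(o["grip_width"]),4),"gf",o["gripper_force"].round(1))
                                                                                                                                                                                         ^^^^^^^^^^^^^^^^^^^^^^^^
AttributeError: 'float' object has no attribute 'round'
```

```bash
sed -i 's/o\["gripper_force"\].round(1)/round(float(o["gripper_force"]),1)/' h.py
python3 -c "
from h import *
go(.616,.315,-5)"
```

```text
t 0.1 tcp [293.9 607.1 244.4] toolY 64.18 tilt [-0.0006 -0.0016] F [-0.4  0.2  0.3] w 0.0856 gf 0.0
yaw 69.18
total [-4.172e-01 -1.226e-01  3.000e-04] rows 13 each [-0.0321 -0.0094  0.    ]
```

>>> arm_command --plan "-0.0321 -0.0094 0 0;-0.0321 -0.0094 0 0;-0.0321 -0.0094 0 0;-0.0321 -0.0094 0 0;-0.0321 -0.0094 0 0;-0.0321 -0.0094 0 0;-0.0321 -0.0094 0 0;-0.0321 -0.0094 0 0;-0.0321 -0.0094 0 0;-0.0321 -0.0094 0 0;-0.0321 -0.0094 0 0;-0.0321 -0.0094 0 0;-0.0321 -0.0094 0 0;0 0 0 9.88;0 0 0 9.88;0 0 0 9.88;0 0 0 9.88;0 0 0 9.88;0 0 0 9.88;0 0 0 9.88" --hand -1 --grip_force 30

```text
clock: 2.6
tcp_pos: [0.6161, 0.3157, 0.2447]
orientation: [-2.322, -2.116, 0.002]
contact_force: [0.1, 0.1, 0.8]
grip_width: 0.085
gripper_force: 0.0
```

```bash
python3 -c "
from h import *
go(.616,.315,-5)"
```

```text
t 2.6 tcp [616.1 315.7 244.7] toolY -5.31 tilt [-0.001  -0.0005] F [0.1 0.1 0.8] w 0.085 gf 0.0
yaw -0.31
total [-0.0007 -0.      0.    ] rows 1 each [-0.0007 -0.      0.    ]
```

>>> arm_command --plan "0 0 0.036 0;0 0 0.036 0;0 0 0.036 0;0 0 0.036 0;0 0 0.036 0;0 0 0.02 0;0 0 0.015 0;0 0 0.007 0;0 0 0 0"

```text
clock: 3.72
tcp_pos: [0.6167, 0.3159, 0.0236]
orientation: [2.316, 2.123, 0.001]
contact_force: [-0.7, -0.3, -0.1]
grip_width: 0.0853
gripper_force: 0.0
```

>>> arm_command --plan "0 0 0 0;0 0 0 0;0 0 0 0;0 0 0 0;0 0 0 0;0 0 0 0" --hand 1 --grip_force 35

```text
clock: 4.47
tcp_pos: [0.6176, 0.3161, 0.0247]
orientation: [2.316, 2.122, 0.004]
contact_force: [-0.2, -0.6, 6.7]
grip_width: 0.0549
gripper_force: 39.1
```

```bash
python3 - <<'E'
from h import *
go(.616,.315,-5)
p,d=eyes.grab_frame("side");q=p[60:190,180:340];cv2.imwrite("pics/g1.png",cv2.resize(q[:,:,::-1],None,fx=4,fy=4,interpolation=cv2.INTER_CUBIC))
E
```

```text
t 4.47 tcp [617.6 316.1  24.7] toolY -5.0 tilt [0.0022 0.0011] F [-0.2 -0.6  6.7] w 0.0549 gf 39.1
yaw 0.0
total [-0.0012 -0.0015 -0.    ] rows 1 each [-0.0012 -0.0015 -0.    ]
```

View pics/g1.png

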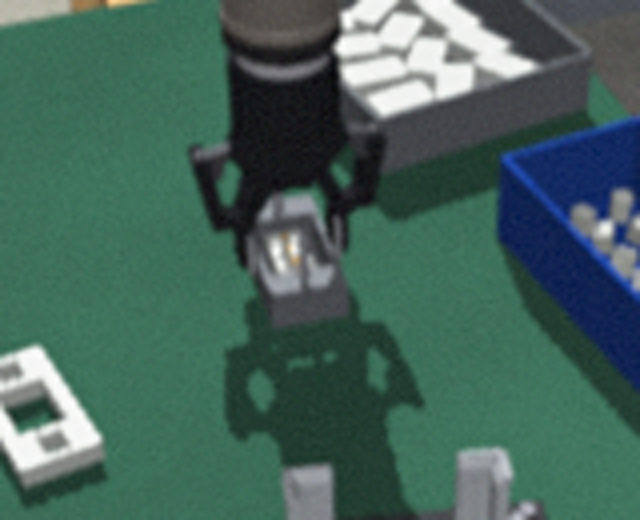

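The side view (crop) shows the fingers gripping the housing's middle, across its width. Next I lift it and carry it to the nest.

>>> arm_command --plan "0 0 -0.01 0;0 0 -0.02 0;0 0 -0.035 0;0 0 -0.035 0;0 0 -0.035 0;0 0 -0.035 0;0 0 -0.015 -10.2;0 0 0 -10.2;0 0 0 -10.2;0 0 0 -10.2;0 0 0 -10.2;0 0 0 -10.2;0 0 0 -10.2;0 0 0 -10.2;0 0 0 0"

```text
clock: 6.4
tcp_pos: [0.6165, 0.3153, 0.2092]
orientation: [0.37, 3.119, 0.0]
contact_force: [0.1, 0.2, -1.9]
grip_width: 0.0553
gripper_force: 38.1
```

```bash
python3 -c "
from h import *
go(.5738,-.0096,76.6)"
```

```text
t 6.4 tcp [616.5 315.3 209.2] toolY 76.49 tilt [0.0004 0.0001] F [ 0.1  0.2 -1.9] w 0.0553 gf 38.1
yaw -0.11
total [-3.440e-02 -3.258e-01 -1.000e-04] rows 10 each [-0.0034 -0.0326 -0.    ]
```

>>> arm_command --plan "-0.0034 -0.0326 0 -0.1;-0.0034 -0.0326 0 0;-0.0034 -0.0326 0 0;-0.0034 -0.0326 0 0;-0.0034 -0.0326 0 0;-0.0034 -0.0326 0 0;-0.0034 -0.0326 0 0;-0.0034 -0.0326 0 0;-0.0034 -0.0326 0 0;-0.0034 -0.0326 0 0;0 0 0 0;0 0 0.03 0;0 0 0.03 0;0 0 0.02 0;0 0 0 0;0 0 0 0"

```text
clock: 8.4
tcp_pos: [0.5753, -0.0087, 0.1294]
orientation: [0.364, 3.119, 0.001]
contact_force: [-0.0, -0.6, -2.6]
grip_width: 0.0549
gripper_force: 38.1
```

```bash
python3 - <<'E'
from h import *
go(.5738,-.0096,76.6)
for n,(x,y) in(("side",(205,130)),("top",(195,110))):
    p,d=eyes.grab_frame(n);q=p[y:y+130,x:x+160];cv2.imwrite(f"pics/n1{n}.png",cv2.resize(q[:,:,::-1],None,fx=4,fy=4,interpolation=cv2.INTER_CUBIC))
E
cd pics; python3 -c "
import cv2;cv2.imwrite('n1.png',cv2.resize(cv2.hconcat([cv2.imread('n1side.png'),cv2.imread('n1top.png')]),(800,325)))"
```

```text
t 8.4 tcp [575.3  -8.7 129.4] toolY 76.67 tilt [0.0016 0.0003] F [-0.  -0.6 -2.6] w 0.0549 gf 38.1
yaw 0.07
total [ 0.0013 -0.0012 -0.    ] rows 1 each [ 0.0013 -0.0012 -0.    ]
```

View pics/n1.png

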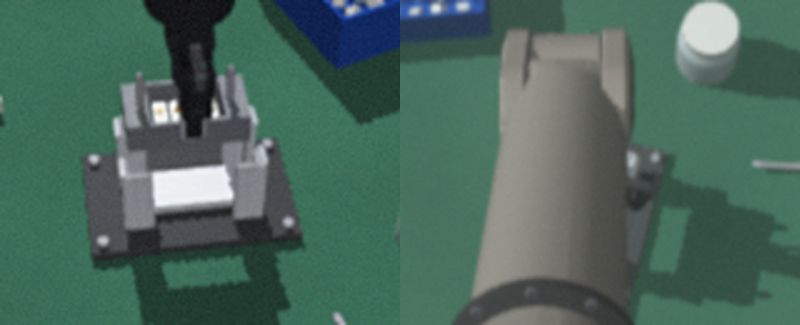

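The side view shows the housing level above the pocket and roughly aligned. I'll check its position in the same camera that gave the nest's (576.7, -11.5).

```bash
python3 - <<'E'
from h import *
go(.5738,-.0096,76.6)
p,d=eyes.grab_frame("side");P=world("side",d)
g=p.astype(int);w=np.zeros(d.shape,bool);w[140:200,245:315]=1
b=g.max(2)
for lo,hi,zt,s in((.127,.142,.1347,"rim"),(.155,.175,.165,"pins")):
    m=w&(P[...,2]>lo)&(P[...,2]<hi)&(b>55);v,u=np.where(m)
    xy=rays("side",np.c_[u,v],zt)*1000 if s=="rim" else P[v,u,:2]*1000
    a=np.radians(-13.4);E=np.array([[np.cos(a),np.sin(a)],[-np.sin(a),np.cos(a)]])
    q=(xy-[576.7,-11.5])@E.T
    print(s,len(u),"long",np.percentile(q[:,0],[0,2,50,98,100]).round(1),"short",np.percentile(q[:,1],[0,2,50,98,100]).round(1))
    k,l,st,c=cv2.connectedComponentsWithStats(m.astype(np.uint8))
    for i in range(1,k):
        if st[i,4]>5:
            vv,uu=np.where(l==i);print("  ",c[i].round(1),st[i,4],((rays("side",[c[i]],zt)[0]*1000-[576.7,-11.5])@E.T).round(1))
E
```

```text
t 8.5 tcp [575.4  -9.  129.6] toolY 76.68 tilt [0.0022 0.0003] F [ 0.6 -0.3 -2.3] w 0.0551 gf 38.1
yaw 0.08
total [ 0.0014 -0.001  -0.    ] rows 1 each [ 0.0014 -0.001  -0.    ]
rim 502 long [-59.1 -58.  -14.2  50.3  51.4] short [-42.5 -33.4  -9.4  30.4  38.9]
   [263.3 173.1] 279 [-38.7  -4.4]
   [297.  171.5] 223 [35.7 -8.8]
pins 59 long [-47.1 -47.1 -14.3  38.4  38.4] short [-57.4 -56.3  -0.8   2.9  36.9]
   [296.7 159. ] 23 [35.2 -1.5]
   [260.6 162.1] 25 [-43.7  -1.4]
   [276.5 172.5] 6 [-13.9 -37.9]
```

>>> arm_command --plan "-0.0032 0.0016 0 0;0 0 0 0;0 0 0.01 0;0 0 0.01 0;0 0 0.008 0;0 0 0.008 0;0 0 0.006 0;0 0 0.006 0;0 0 0 0"

```text
clock: 9.68
tcp_pos: [0.5777, -0.0085, 0.0798]
orientation: [-0.363, -3.12, 0.0]
contact_force: [-0.1, -0.6, -3.9]
grip_width: 0.0551
gripper_force: 38.2
```

>>> arm_command --plan "0 0 0.006 0;0 0 0.006 0;0 0 0.006 0;0 0 0.006 0;0 0 0.004 0;0 0 0.003 0;0 0 0.002 0;0 0 0 0"

```text
clock: 10.68
tcp_pos: [0.578, -0.0085, 0.0472]
orientation: [-0.364, -3.12, 0.0]
contact_force: [0.7, 0.6, -2.5]
grip_width: 0.0551
gripper_force: 38.2
```

>>> arm_command --plan "0 0 0.001 0;0 0 0.001 0;0 0 0.001 0;0 0 0.001 0;0 0 0 0"

```text
clock: 11.3
tcp_pos: [0.578, -0.0085, 0.0446]
orientation: [-0.364, -3.12, -0.0]
contact_force: [-4.9, -0.4, 11.3]
grip_width: 0.0552
gripper_force: 39.7
```

>>> arm_command --plan "0 0 0 0;0 0 0 0;0 0 0 0;0 0 0 0" --hand -1

```text
clock: 11.8
tcp_pos: [0.5781, -0.0085, 0.0432]
orientation: [-0.363, -3.12, 0.0]
contact_force: [0.5, -0.1, 0.6]
grip_width: 0.0854
gripper_force: 0.0
```

>>> arm_command --plan "0 0 -0.01 0;0 0 -0.03 0;0 0 -0.035 0;0 0 -0.035 0;0 0 -0.035 0;0 0 0 0"

```text
clock: 12.55
tcp_pos: [0.58, -0.0085, 0.192]
orientation: [0.363, 3.114, 0.002]
contact_force: [-0.4, 0.1, -0.4]
grip_width: 0.0853
gripper_force: 0.0
```

```bash
python3 -c "
from h import *
go(.401,.2265,9)
p,d=eyes.grab_frame('side')
cv2.imwrite('pics/n2.png',cv2.resize(p[130:260,205:365,::-1],None,fx=4,fy=4,interpolation=cv2.INTER_CUBIC))"
```

```text
t 12.55 tcp [580.   -8.5 192. ] toolY 76.69 tilt [0.0065 0.0007] F [-0.4  0.1 -0.4] w 0.0853 gf 0.0
yaw 67.69
total [ 0.2283  0.1875 -0.001 ] rows 9 each [ 0.0254  0.0208 -0.0001]
```

View pics/n2.png

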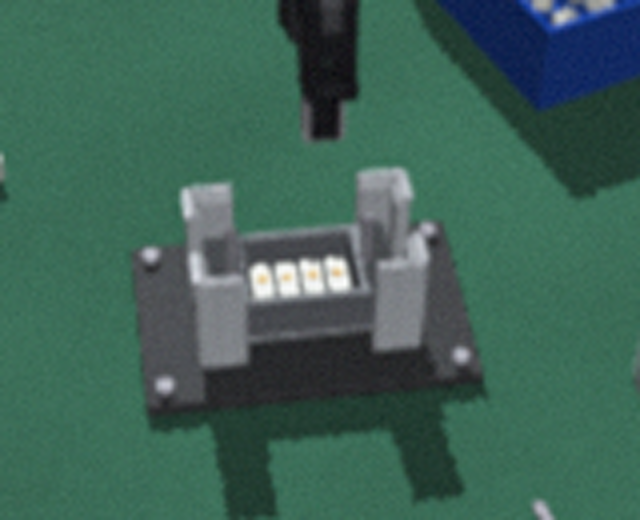

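The side view shows the housing down in the pocket between the guides with its rim level. Next is the spacer.

>>> arm_command --plan "0.0252 0.021 0 0;0.0252 0.021 0 0;0.0252 0.021 0 0;0.0252 0.021 0 0;0.0252 0.021 0 0;0.0252 0.021 0 0;0.0252 0.021 0 0;0.0252 0.021 0 0;0.0252 0.021 0 0;0 0 0 9.7;0 0 0 9.7;0 0 0 9.7;0 0 0 9.7;0 0 0 9.7;0 0 0 9.7;0 0 0 9.7;0 0 0 0;0 0 0.04 0;0 0 0.04 0;0 0 0.02 0" --hand -0.45

```text
clock: 15.1
tcp_pos: [0.3994, 0.2267, 0.0861]
orientation: [-2.039, -2.389, 0.005]
contact_force: [-0.1, -0.7, -0.6]
grip_width: 0.0619
gripper_force: 0.0
```

```bash
python3 -c "
from h import *
go(.4012,.2275,8.75)"
```

```text
t 15.1 tcp [399.4 226.7  86.1] toolY 9.06 tilt [-0.0029 -0.0021] F [-0.1 -0.7 -0.6] w 0.0619 gf 0.0
yaw 0.31
total [ 0.0005  0.0019 -0.    ] rows 1 each [ 0.0005  0.0019 -0.    ]
```

>>> arm_command --plan "0.0005 0.0016 0 0.3;0 0 0.02 0;0 0 0.02 0;0 0 0.015 0;0 0 0.01 0;0 0 0.003 0;0 0 0 0;0 0 0 0" --hand -0.56

```text
clock: 16.1
tcp_pos: [0.4026, 0.2285, 0.0207]
orientation: [2.05, 2.38, 0.001]
contact_force: [0.3, -0.6, 0.5]
grip_width: 0.0662
gripper_force: 0.0
```

>>> arm_command --plan "0 0 0.002 0;0 0 0.002 0;0 0 0.001 0;0 0 0 0"

```text
clock: 16.6
tcp_pos: [0.4022, 0.2283, 0.0152]
orientation: [-2.051, -2.38, 0.0]
contact_force: [0.1, -0.1, 1.0]
grip_width: 0.0666
gripper_force: 0.0
```

>>> arm_command --plan "0 0 0.002 0;0 0 0.002 0;0 0 0.001 0;0 0 0 0"

```text
clock: 17.1
tcp_pos: [0.4022, 0.2283, 0.0102]
orientation: [-2.05, -2.38, 0.0]
contact_force: [-0.5, 0.3, 0.6]
grip_width: 0.0664
gripper_force: 0.0
```

```bash
python3 - <<'E'
from h import *
go(.4012,.2275,8.75)
p,d=eyes.grab_frame('side')
cv2.imwrite('pics/s1.png',cv2.resize(p[110:210,130:260,::-1],None,fx=6,fy=6,interpolation=cv2.INTER_CUBIC))
E
```

```text
t 17.1 tcp [402.2 228.3  10.2] toolY 8.51 tilt [-0.0002 -0.0001] F [-0.5  0.3  0.6] w 0.0664 gf 0.0
yaw -0.24
total [-0.0006 -0.0011  0.    ] rows 1 each [-0.0006 -0.0011  0.    ]
```

View pics/s1.png

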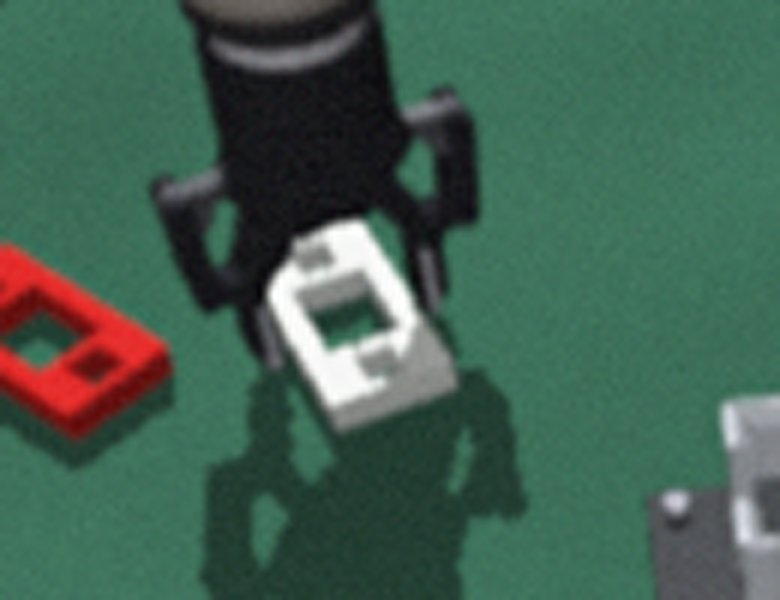

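The side view shows both fingers flanking the white spacer (crop 340,330), clear of the red one. I'll close.

>>> arm_command --plan "0 0 0 0;0 0 0 0;0 0 0 0;0 0 0 0;0 0 0 0" --hand 1 --grip_force 35

```text
clock: 17.77
tcp_pos: [0.4023, 0.2284, 0.0105]
orientation: [-2.051, -2.38, -0.0]
contact_force: [-0.4, -1.1, 5.6]
grip_width: 0.0554
gripper_force: 37.7
```

```bash
python3 -c "
from h import *
go(.4012,.2275,8.75)"
```

```text
t 17.77 tcp [402.3 228.4  10.5] toolY 8.51 tilt [0.0001 0.0002] F [-0.4 -1.1  5.6] w 0.0554 gf 37.7
yaw -0.24
total [-0.0007 -0.0012 -0.    ] rows 1 each [-0.0007 -0.0012 -0.    ]
```

>>> arm_command --plan "0 0 -0.01 0;0 0 -0.02 0;0 0 -0.035 0;0 0 -0.035 0;0 0 -0.035 0;0 0 -0.03 0;0 0 -0.01 -9.73;0 0 0 -9.73;0 0 0 -9.73;0 0 0 -9.73;0 0 0 -9.73;0 0 0 -9.73;0 0 0 -9.73;0 0 0 0"

```text
clock: 19.52
tcp_pos: [0.4021, 0.2281, 0.1856]
orientation: [0.369, 3.12, 0.0]
contact_force: [-0.3, -1.1, -0.4]
grip_width: 0.0555
gripper_force: 37.2
```

```bash
python3 -c "
from h import *
go(.5756,-.0076,76.6)"
```

```text
t 19.52 tcp [402.1 228.1 185.6] toolY 76.52 tilt [0.0001 0.0001] F [-0.3 -1.1 -0.4] w 0.0555 gf 37.2
yaw -0.08
total [-0.2236 -0.1887 -0.    ] rows 9 each [-0.0248 -0.021  -0.    ]
```

>>> arm_command --plan "-0.0248 -0.021 0 -0.1;-0.0248 -0.021 0 0;-0.0248 -0.021 0 0;-0.0248 -0.021 0 0;-0.0248 -0.021 0 0;-0.0248 -0.021 0 0;-0.0248 -0.021 0 0;-0.0248 -0.021 0 0;-0.0252 -0.0207 0 0;0 0 0 0;0 0 0.03 0;0 0 0.03 0;0 0 0.01 0;0 0 0 0;0 0 0 0;0 0 0 0"

```text
clock: 21.52
tcp_pos: [0.5772, -0.0066, 0.1164]
orientation: [0.364, 3.119, 0.001]
contact_force: [0.4, -0.4, -1.1]
grip_width: 0.0551
gripper_force: 37.3
```

```bash
python3 - <<'E'
from h import *
go(.5756,-.0076,76.6)
p,d=eyes.grab_frame("side");P=world("side",d)
w=np.zeros(d.shape,bool);w[140:210,240:320]=1
zt=.1215
m=w&(P[...,2]>zt-.008)&(P[...,2]<zt+.008)&(p.min(2)>90);v,u=np.where(m)
xy=rays("side",np.c_[u,v],zt)*1000
a=np.radians(-13.4);E=np.array([[np.cos(a),np.sin(a)],[-np.sin(a),np.cos(a)]])
q=(xy-[576.9,-11.2])@E.T
print(len(u),"long",np.percentile(q[:,0],[0,1,99,100]).round(1),"short",np.percentile(q[:,1],[0,1,99,100]).round(1))
cv2.imwrite('pics/s2.png',cv2.resize(p[130:260,205:365,::-1],None,fx=4,fy=4,interpolation=cv2.INTER_CUBIC))
E
```

```text
t 21.52 tcp [577.2  -6.6 116.4] toolY 76.7 tilt [0.0019 0.0002] F [ 0.4 -0.4 -1.1] w 0.0551 gf 37.3
yaw 0.1
total [ 0.0013 -0.0013 -0.    ] rows 1 each [ 0.0013 -0.0013 -0.    ]
619 long [-55.7 -55.1  54.2  54.9] short [-38.7 -31.9  33.3  34. ]
```

View pics/s2.png

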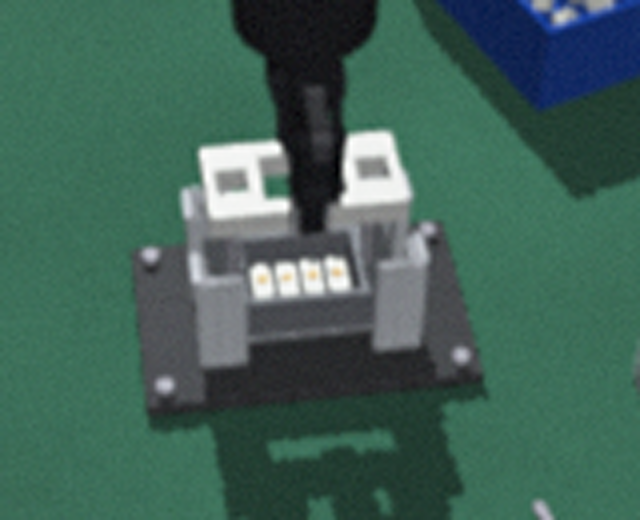

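The side view shows the spacer centred over the pocket with its holes in line with the pins. It needs about 1.3 mm along -y of the tool, then I lower it.

>>> arm_command --plan "0 -0.0013 0 0;0 0 0.008 0;0 0 0.008 0;0 0 0.006 0;0 0 0.006 0;0 0 0.006 0;0 0 0.006 0;0 0 0.004 0;0 0 0 0"

```text
clock: 22.7
tcp_pos: [0.576, -0.008, 0.071]
orientation: [-0.363, -3.12, 0.0]
contact_force: [-0.1, -0.0, -0.6]
grip_width: 0.0551
gripper_force: 37.3
```

>>> arm_command --plan "0 0 0.003 0;0 0 0.003 0;0 0 0.002 0;0 0 0.001 0;0 0 0.001 0;0 0 0 0"

```text
clock: 23.45
tcp_pos: [0.5762, -0.008, 0.0613]
orientation: [-0.363, -3.121, -0.0]
contact_force: [-0.6, 1.0, -0.2]
grip_width: 0.0549
gripper_force: 37.3
```

>>> arm_command --plan "0 0 0.001 0;0 0 0.001 0;0 0 0.0005 0;0 0 0 0"

```text
clock: 23.95
tcp_pos: [0.5763, -0.008, 0.0605]
orientation: [0.363, 3.12, 0.001]
contact_force: [-5.7, 1.3, 15.6]
grip_width: 0.0552
gripper_force: 39.2
```

>>> arm_command --plan "0 0 0 0;0 0 0 0;0 0 0 0;0 0 0 0;0 0 -0.01 0;0 0 -0.03 0;0 0 -0.035 0;0 0 -0.035 0;0 0 -0.02 0;0 0 0 0;0 0 0 0" --hand -1

```text
clock: 25.32
tcp_pos: [0.5756, -0.008, 0.1882]
orientation: [-0.363, -3.12, 0.0]
contact_force: [0.3, -0.8, 0.2]
grip_width: 0.0857
gripper_force: 0.0
```

```bash
python3 - <<'E'
from h import *
go(.4473,-.3028,1.6)
p,d=eyes.grab_frame('side')
cv2.imwrite('pics/s3.png',cv2.resize(p[130:260,205:365,::-1],None,fx=4,fy=4,interpolation=cv2.INTER_CUBIC))
E
```

```text
t 25.32 tcp [575.6  -8.  188.2] toolY 76.72 tilt [-0.001 -0.   ] F [ 0.3 -0.8  0.2] w 0.0857 gf 0.0
yaw 75.12
total [ 5.720e-02 -3.164e-01  1.000e-04] rows 9 each [ 0.0064 -0.0352  0.    ]
```

View pics/s3.png

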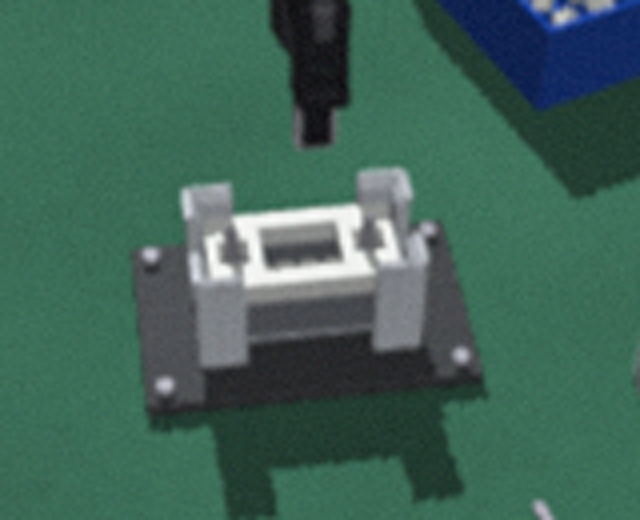

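The side view shows the spacer seated flat on the housing, with both pins up through its holes at crop (233,240) and (370,232). Next is the cover.

>>> arm_command --plan "0.0064 -0.0352 0 0;0.0064 -0.0352 0 0;0.0064 -0.0352 0 0;0.0064 -0.0352 0 0;0.0064 -0.0352 0 0;0.0064 -0.0352 0 0;0.0064 -0.0352 0 0;0.0064 -0.0352 0 0;0.006 -0.0348 0 0;0 0 0 9.4;0 0 0 9.4;0 0 0 9.4;0 0 0 9.4;0 0 0 9.4;0 0 0 9.4;0 0 0 9.4;0 0 0 9.4;0 0 0.04 0;0 0 0.04 0;0 0 0.02 0" --hand -0.56

```text
clock: 27.88
tcp_pos: [0.4461, -0.3017, 0.0857]
orientation: [-2.188, -2.248, 0.003]
contact_force: [0.3, 0.5, 0.1]
grip_width: 0.0667
gripper_force: 0.0
```

```bash
python3 -c "
from h import *
go(.4473,-.3028,1.6)"
```

```text
t 27.88 tcp [ 446.1 -301.7   85.7] toolY 1.53 tilt [-0.0046  0.0017] F [0.3 0.5 0.1] w 0.0667 gf 0.0
yaw -0.07
total [-0.0011  0.0012 -0.    ] rows 1 each [-0.0011  0.0012 -0.    ]
```

>>> arm_command --plan "0 0 0.02 0;0 0 0.02 0;0 0 0.015 0;0 0 0.01 0;0 0 0.004 0;0 0 0.002 0;0 0 0 0;0 0 0 0"

```text
clock: 28.88
tcp_pos: [0.4481, -0.3029, 0.0182]
orientation: [2.191, 2.25, 0.0]
contact_force: [-0.5, 0.7, -0.7]
grip_width: 0.0666
gripper_force: 0.0
```

```bash
python3 -c "
from h import *
go(.4473,-.3028,1.6)"
```

```text
t 28.88 tcp [ 448.1 -302.9   18.2] toolY 1.52 tilt [ 0.0007 -0.0003] F [-0.5  0.7 -0.7] w 0.0666 gf 0.0
yaw -0.08
total [ 0.0001 -0.0008 -0.    ] rows 1 each [ 0.0001 -0.0008 -0.    ]
```

>>> arm_command --plan "0 0 0.003 0;0 0 0.002 0;0 0 0.002 0;0 0 0.001 0;0 0 0 0"

```text
clock: 29.5
tcp_pos: [0.4478, -0.3027, 0.0097]
orientation: [-2.192, -2.251, 0.0]
contact_force: [0.5, -0.5, -0.4]
grip_width: 0.0666
gripper_force: 0.0
```

>>> arm_command --plan "0 0 0 0;0 0 0 0;0 0 0 0;0 0 0 0;0 0 0 0" --hand 1 --grip_force 45

```text
clock: 30.12
tcp_pos: [0.4479, -0.3029, 0.0102]
orientation: [2.192, 2.25, 0.0]
contact_force: [-0.4, 0.6, 6.3]
grip_width: 0.0549
gripper_force: 51.3
```

>>> arm_command --plan "0 0 -0.01 0;0 0 -0.02 0;0 0 -0.035 0;0 0 -0.035 0;0 0 -0.035 0;0 0 -0.035 0;0 0 -0.01 -9.4;0 0 0 -9.4;0 0 0 -9.4;0 0 0 -9.4;0 0 0 -9.4;0 0 0 -9.4;0 0 0 -9.4;0 0 0 -9.4;0 0 0 0"

```text
clock: 32.0
tcp_pos: [0.4474, -0.3028, 0.19]
orientation: [-0.366, -3.12, -0.0]
contact_force: [-0.0, 0.6, -1.3]
grip_width: 0.0551
gripper_force: 48.1
```

```bash
python3 -c "
from h import *
go(.576,-.008,76.6)"
```

```text
t 32.0 tcp [ 447.4 -302.8  190. ] toolY 76.61 tilt [-0.0001  0.0001] F [-0.   0.6 -1.3] w 0.0551 gf 48.1
yaw 0.01
total [-0.0568  0.3166  0.    ] rows 9 each [-0.0063  0.0352  0.    ]
```

>>> arm_command --plan "-0.0063 0.0352 0 0;-0.0063 0.0352 0 0;-0.0063 0.0352 0 0;-0.0063 0.0352 0 0;-0.0063 0.0352 0 0;-0.0063 0.0352 0 0;-0.0063 0.0352 0 0;-0.0063 0.0352 0 0;-0.0064 0.035 0 0;0 0 0 0;0 0 0.03 0;0 0 0.03 0;0 0 0.01 0;0 0 0 0;0 0 0 0;0 0 0 0"

```text
clock: 34.0
tcp_pos: [0.5766, -0.0078, 0.1209]
orientation: [0.364, 3.119, 0.001]
contact_force: [0.3, 0.5, -0.8]
grip_width: 0.0547
gripper_force: 48.1
```

```bash
python3 - <<'E'
from h import *
go(.576,-.008,76.6)
p,d=eyes.grab_frame("side");P=world("side",d)
w=np.zeros(d.shape,bool);w[135:210,240:320]=1
zt=r.get_obs()["tcp_pos"][2]-.0102+.014
m=w&(P[...,2]>zt-.008)&(P[...,2]<zt+.008)&(p.min(2)>90);v,u=np.where(m)
xy=rays("side",np.c_[u,v],zt)*1000
a=np.radians(-13.4);E=np.array([[np.cos(a),np.sin(a)],[-np.sin(a),np.cos(a)]])
q=(xy-[576.9,-11.2])@E.T
print(len(u),"long",np.percentile(q[:,0],[0,1,99,100]).round(1),"short",np.percentile(q[:,1],[0,1,99,100]).round(1))
E
```

```text
t 34.0 tcp [576.6  -7.8 120.9] toolY 76.69 tilt [0.002  0.0002] F [ 0.3  0.5 -0.8] w 0.0547 gf 48.1
yaw 0.09
total [ 0.0005 -0.0003 -0.    ] rows 1 each [ 0.0005 -0.0003 -0.    ]
673 long [-55.  -54.3  54.8  55.8] short [-35.6 -32.8  31.5  32.8]
```

>>> arm_command --plan "0 0 0.008 0;0 0 0.008 0;0 0 0.006 0;0 0 0.006 0;0 0 0.005 0;0 0 0.004 0;0 0 0.002 0;0 0 0 0;0 0 0 0"

```text
clock: 35.17
tcp_pos: [0.576, -0.0077, 0.081]
orientation: [0.363, 3.12, 0.0]
contact_force: [0.2, 0.0, -0.8]
grip_width: 0.0552
gripper_force: 48.2
```

>>> arm_command --plan "0 0 0.002 0;0 0 0.001 0;0 0 0.001 0;0 0 0.001 0;0 0 0.0005 0;0 0 0 0"

```text
clock: 35.92
tcp_pos: [0.5758, -0.0077, 0.0761]
orientation: [-0.363, -3.12, -0.0]
contact_force: [-3.0, 0.5, 7.7]
grip_width: 0.0549
gripper_force: 49.9
```

Seated at 76.1 mm, where 76.2 was expected. Release and retreat.

>>> arm_command --plan "0 0 0 0;0 0 0 0;0 0 0 0;0 0 0 0;0 0 -0.01 0;0 0 -0.03 0;0 0 -0.035 0;0 0 -0.035 0;0 0 -0.02 0;0 0 0 0;0 0 0 0" --hand -1

```text
clock: 37.3
tcp_pos: [0.5753, -0.0077, 0.2046]
orientation: [-0.363, -3.12, 0.0]
contact_force: [-0.6, 0.0, -0.6]
grip_width: 0.085
gripper_force: 0.0
```

```bash
python3 - <<'E'
from h import *
go(.576,-.008,76.6)
p,d=eyes.grab_frame('side');P=world("side",d)
w=np.zeros(d.shape,bool);w[175:195,268:292]=1
print("cover top z",np.nanpercentile(P[w][:,2],[10,50,90]).round(4))
cv2.imwrite('pics/s4.png',cv2.resize(p[130:260,205:365,::-1],None,fx=4,fy=4,interpolation=cv2.INTER_CUBIC))
E
```

```text
t 37.3 tcp [575.3  -7.7 204.6] toolY 76.72 tilt [-0.001 -0.   ] F [-0.6  0.  -0.6] w 0.085 gf 0.0
yaw 0.12
total [-0.0008 -0.0001 -0.    ] rows 1 each [-0.0008 -0.0001 -0.    ]
cover top z [0.001  0.0802 0.0819]
```

View pics/s4.png

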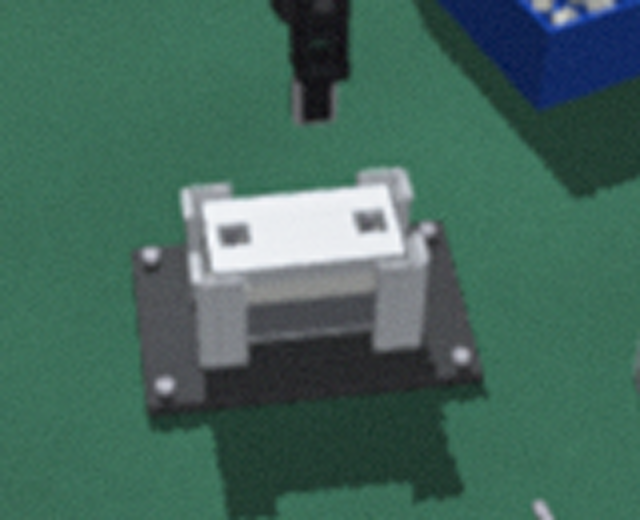

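The side view shows the cover flat between the guides, its top at 80 mm as required, with the pins in its holes at crop (233,233) and (370,220). Handing in.

```bash
python3 -c "
from bench import ticket
print(ticket.hand_in())"
```

```text
the job is handed in; nothing more can be done
None
```

The junction box is built in the nest and handed in at about 37 s: housing, then spacer, then cover, each lowered until it seated, with both pins through the holes and the screwdriver, jar and look-alikes untouched; the hand-in returned no verdict.

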